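# Change over the batteries at the charging corner

### The arm

A 7-joint arm with a two-finger parallel gripper is mounted at the origin on the work surface. World frame = base frame: x ahead of the robot, y to its left, z up, the work surface at z = 0. Lengths are in m, angles in rad, forces in N, time in s.
With the tool pointing down it reaches from about 0.425 to 0.925 m from the base axis. Payload 6.8 kg.
Tool frame: the origin (TCP) lies midway between the tips of the shut fingers; the grasp point (between the pads) lies 19 mm behind it; z points along the fingers, y is the direction in which the jaws open and shut (so a half turn about z gives the same grasp; the last joint's range is limited). The gripper opens to 85 mm and grips with 20 to 120 N. Pads are 22 mm wide; open, the fingers measure 114 mm over their backs; the gripper's body (76 mm by 85 mm) begins 54 mm behind the grasp point. The pads swing forward as they close: fully open they stand 13 mm farther back than shut.
Start: joints at [-1.426, 0.477, 0.022, 1.555, -0.011, 1.109, -0.083], TCP at [0.169, 0.654, 0.231] pointing down, gripper open.
Joint ranges: [-2.96, 2.96], [-0.34, 2.1], [-1.41, 1.46], [0.24, 2.44], [-1.37, 4.51], [0.17, 1.92], [-2.96, 2.96]. Speed limits (rad/s): [2.39, 2.39, 3.14, 3.14, 3.14, 3.14, 3.14].

### API

Orientations are given as a unit quaternion [w, x, y, z].
In Python, from station import bot, vision gives the robot as it stands.
- The arm moves only by the tool move_arm, never from a script. Its argument "increments" is text: rows parted by semicolons, each of 7 numbers parted by spaces: the opening, from 0 (shut) to 1 (fully open), then the shift along the world's x, y, z in mm, then the turn, a rotation vector about the world's x, y, z in rad. In form: grip x y z rx ry rz; .... A call has exactly 8 rows; each row shifts and turns the commanded pose from where the row before left it; what a row does not reach is not made up. A row lasts 1/8 s, in which the tool goes at most 62.5 mm and 10.7 degrees, less where a joint would pass 70% of its speed; a pose out of reach is approached as far as the arm can. A call with a gripper value outside its range is refused whole. The fingers move at their own pace and stop on an object; "newtons" is the grip in N (left out, the last holds). Time passes only in rows, so rows that do not move let the fingers close, or fill a call up. It gives the time, the measured TCP pose, the force and the opening at its end, in the units of the state.
- bot.get_obs(): the state, without advancing time (a new reading comes with each control period).
- vision.read_camera(name): name is "side" or "top" or "wrist"; returns (picture, depth): 400x640x3 uint8, red, green, blue; 400x640 float32, m along the optical axis (not along the pixel's ray), 0 where there is no reading.
- vision.calibration(name): a dict with "fx", "fy", "cx", "cy" (pixels), "R" (3x3) and "t" (3): a world point X has camera coordinates R X + t; the wrist camera has in their place "hand_eye" (4x4, takes a point from camera to tool coordinates, whose origin is the TCP and whose axes are the flange's). Camera axes: x right, y down, z forward; pixel columns grow to the right and rows downward; lengths in m; the calibration is good to about 2 mm. The wrist camera is an equidistant fisheye: a pixel r from the principal point sees the ray r / f radians off the axis. A picture is of the moment at which its call begins: read the wrist's pose just before it. calibration takes no time and is no camera call.
- bot.hand_in(): hands the job in, once; it reports no verdict.
The state is a dict: "t": time; "q": joint angles; "joint_vel": joint speeds; "joint_torque": joint torques, N m; "eef_pos": TCP position; "tool_rot": TCP orientation; "contact_force": force on the tool from outside, world axes, zero at the start; "torque": the same for the moment, N m; "gripper_width": opening from 0.0 (shut) to 1.0 (fully open).
Only numpy, scipy, OpenCV 4.12 (cv2) and the standard library are available. Lean on these libraries where they do the work, as an engineer would, in place of code of your own. Each camera call takes 0.05 s, during which the arm holds its last target.

### The job

Change over the drill batteries: the two flat packs (red lamp) from the trays go on the chargers, the big one on the big charger and the slim one on the slim charger, and the two full packs (green lamps) that are on the chargers go into the two trays, one in each, no matter which. Stand every pack upright, centred and square in its place, put it down rather than drop it, and leave the bottle of finish standing where it is. The empty rubber pad is there if you need to set something aside.

Things in the scene. Friction and masses are not known exactly. Their poses are not given: they have to be found in the camera images.
- big_full_center (a point): Big battery pack, FULL: rounded grey block with a black foot, 104 mm long (its x), 62 mm wide (its y), 56 mm high (the lowest 12 mm is the black foot, 86 x 50 mm, set in under the housing), about 0.6 kg; the charge gauge on its top shows four green lamps. At the start it stands on the big charger. Point: its centre, half-way up; z is up. Either way round along its x is the same.
- slim_full_center (a point): Slim battery pack, FULL: smaller rounded grey block with a black foot, 78 mm long (its x), 46 mm wide (its y), 48 mm high (the lowest 10 mm is the black foot, 60 x 34 mm, set in under the housing), about 0.24 kg; gauge on top with four green lamps. At the start it stands on the slim charger. Point: its centre, half-way up; z is up. Either way round along its x is the same.
- big_flat_center (a point): Big battery pack, FLAT: rounded grey block with a black foot, 104 mm long (its x), 62 mm wide (its y), 56 mm high (the lowest 12 mm is the black foot, 86 x 50 mm, set in under the housing), about 0.6 kg; gauge on top with one red lamp and three dark ones. At the start it lies in one of the trays. Point: its centre, half-way up; z is up. Either way round along its x is the same.
- slim_flat_center (a point): Slim battery pack, FLAT: smaller rounded grey block with a black foot, 78 mm long (its x), 46 mm wide (its y), 48 mm high (the lowest 10 mm is the black foot, 60 x 34 mm, set in under the housing), about 0.24 kg; gauge on top with one red lamp and three dark ones. At the start it lies in the other tray. Point: its centre, half-way up; z is up. Either way round along its x is the same.
- charger_big_pad (a point): Charger for big packs: fixed flat black box, 140 x 112 mm (its x, y), 40 mm high, that charges what stands on its level pad, without plugs. White corner marks on the pad show the place of the pack, whose length lies along the charger's x. Point: centre of the pad's surface, 40 mm above the bench. A short flex leaves it on its +x side.
- charger_slim_pad (a point): Charger for slim packs: the same, smaller: 112 x 88 mm (its x, y), 32 mm high. Point: centre of the pad's surface, 32 mm above the bench; the pack's length lies along its x.
- tray_blue_floor (a point): Blue shallow plastic tray, fixed to the bench, 136 x 122 mm (its x, y), 3 mm floor, with a rim 3 mm thick that stands 6 mm above the floor. Holds one pack, big or slim, its length along the tray's x. Point: centre of its inner floor, 3 mm above the bench.
- tray_yellow_floor (a point): Yellow tray, otherwise the same as the blue one. Point: centre of its inner floor, 3 mm above the bench.
- bench_pad_top (a point): Black rubber pad stuck on the bench, 140 x 116 mm (its x, y), 5 mm thick, empty at the start: a free spot on which to stand a pack for a while. Point: centre of its upper surface, 5 mm above the bench.
- finish_bottle_center (a point): Amber bottle of wood finish with a black cap, 64 mm across, 150 mm high, standing loose near the work, not part of it. Point: half-way up.
There are look-alikes about, which are no part of the job. Leave any blue or pink look-alike of the part that bears big_flat_center alone.

How it is judged:
At the end, for the whole second after the job is handed in: Flat packs on their chargers (12 mm from the pad's centre, 12 degrees from square), full packs in the trays, one in each (15 mm, 17 degrees), either way round; all upright on the pad or floor, released and at rest (horizontal distance between big_flat_center and charger_big_pad below 0.012 m and z of big_flat_center in the frame of charger_big_pad between 0.022 and 0.034 m and angle between the x axis of big_flat_center and the x axis of charger_big_pad, either way round below 0.21 rad and angle between each of big_flat_center, slim_flat_center's own z axis and vertical below 0.1 rad and horizontal distance between slim_flat_center and charger_slim_pad below 0.012 m and z of slim_flat_center in the frame of charger_slim_pad between 0.018 and 0.03 m and angle between the x axis of slim_flat_center and the x axis of charger_slim_pad, either way round below 0.21 rad and (((horizontal distance between big_full_center and tray_blue_floor below 0.015 m and z of big_full_center in the frame of tray_blue_floor between 0.022 and 0.034 m and angle between the x axis of big_full_center and the x axis of tray_blue_floor, either way round below 0.3 rad and angle between big_full_center's own z axis and vertical below 0.1 rad) and (horizontal distance between slim_full_center and tray_yellow_floor below 0.015 m and z of slim_full_center in the frame of tray_yellow_floor between 0.018 and 0.03 m and angle between the x axis of slim_full_center and the x axis of tray_yellow_floor, either way round below 0.3 rad and angle between slim_full_center's own z axis and vertical below 0.1 rad)) or ((horizontal distance between big_full_center and tray_yellow_floor below 0.015 m and z of big_full_center in the frame of tray_yellow_floor between 0.022 and 0.034 m and angle between the x axis of big_full_center and the x axis of tray_yellow_floor, either way round below 0.3 rad and angle between big_full_center's own z axis and vertical below 0.1 rad) and (horizontal distance between slim_full_center and tray_blue_floor below 0.015 m and z of slim_full_center in the frame of tray_blue_floor between 0.018 and 0.03 m and angle between the x axis of slim_full_center and the x axis of tray_blue_floor, either way round below 0.3 rad and angle between slim_full_center's own z axis and vertical below 0.1 rad))) and linear speed of each of big_full, slim_full, big_flat, slim_flat below 0.02 m/s); the robot touches nothing.
It fails at once if the big full pack is dropped (falls free of the fingers faster than 0.7 m/s, about 25 mm of fall) (linear speed of big_full above 0.7 m/s and contact force between the fingers and big_full below 0.05 N).
It fails at once if the slim full pack is dropped (falls free of the fingers faster than 0.7 m/s, about 25 mm of fall) (linear speed of slim_full above 0.7 m/s and contact force between the fingers and slim_full below 0.05 N).
It fails at once if the big flat pack is dropped (falls free of the fingers faster than 0.7 m/s, about 25 mm of fall) (linear speed of big_flat above 0.7 m/s and contact force between the fingers and big_flat below 0.05 N).
It fails at once if the slim flat pack is dropped (falls free of the fingers faster than 0.7 m/s, about 25 mm of fall) (linear speed of slim_flat above 0.7 m/s and contact force between the fingers and slim_flat below 0.05 N).
It fails at once if the bottle of finish is pushed more than 30 mm or knocked over (distance of finish_bottle_center from where it was at the start of the episode above 0.03 m or angle between finish_bottle_center's own z axis and vertical above 0.5 rad).
It also fails if it takes over 120 s, if anything falls off the work surface, if the arm or the gripper's body presses on something with over 40 N, if the wrist force passes 120 N, or if a joint passes its speed limit or range.

## Working session

There is one attempt and no reset: what is moved stays moved. The work goes in short steps, Python scripts to look and compute and a tool call to move; the robot and the scene stay as the last step left them, time stands still between calls to the robot, and variables do not carry over. Pictures are saved under pics/ and viewed, and the job is handed in when it is done.

Besides the shell and the picture viewer there is one more tool, called after ">>>" as name(argument=value, ...) on one line, values as JSON. move_arm: Moves the arm, as the interface text tells. Its arguments: {"type":"object","properties":{"increments":{"type":"string"},"newtons":{"type":"number"}},"required":["increments"]}

```bash
ls; mkdir -p pics; python3 - <<'E'
from station import bot, vision
import cv2, numpy as np
print(bot.get_obs())
for n in ("top","side"):
    p,d=vision.read_camera(n)
    np.savez(f"pics/{n}0.npz",p=p,d=d)
    cv2.imwrite(f"pics/{n}0.png",p[:,:,::-1])
    c=vision.calibration(n); print(n,c)
E
```

```text
pics
{'t': 0.0, 'q': array([-1.42611205,  0.4778087 ,  0.02233186,  1.55645386, -0.01151471,
        1.10933728, -0.08305754]), 'joint_vel': array([ 1.32514718e-03,  3.50699512e-04,  8.68928878e-05,  7.75322137e-04,
        9.99022689e-04, -1.00118447e-04, -3.92031315e-04]), 'joint_torque': array([-6.67598124e-04, -5.96446180e+01,  1.60775386e+00, -2.81192708e+01,
        1.24980760e-02,  9.39849357e-03,  6.46224919e-06]), 'eef_pos': array([0.16867285, 0.65295847, 0.2303188 ]), 'tool_rot': array([-5.68220091e-05,  1.26023857e-01,  9.92026766e-01, -9.37933548e-04]), 'contact_force': array([-1.23524331, -0.05863005,  0.71518127]), 'torque': array([ 0.00993366, -0.02507234, -0.03136878]), 'gripper_width': 0.9998586581617833}
top {'fx': 509.75587947812875, 'fy': 509.75587947812875, 'cx': 317.8943370845755, 'cy': 206.8128274111633, 'R': array([[-0.02099563, -0.99972515,  0.01043155],
       [-0.98371974,  0.01879461, -0.17872392],
       [ 0.17847874, -0.01401415, -0.98384396]]), 't': array([-0.1189931 ,  0.62092419,  1.51739244])}
side {'fx': 365.1022515107242, 'fy': 365.1022515107242, 'cx': 317.2356011223704, 'cy': 195.10089748814474, 'R': array([[ 0.68833711, -0.72513656, -0.01920907],
       [-0.54679072, -0.50127691, -0.6706276 ],
       [ 0.47666753,  0.4721212 , -0.74154544]]), 't': array([-0.48945007,  0.32345006,  0.795349  ])}
```

View pics/top0.png

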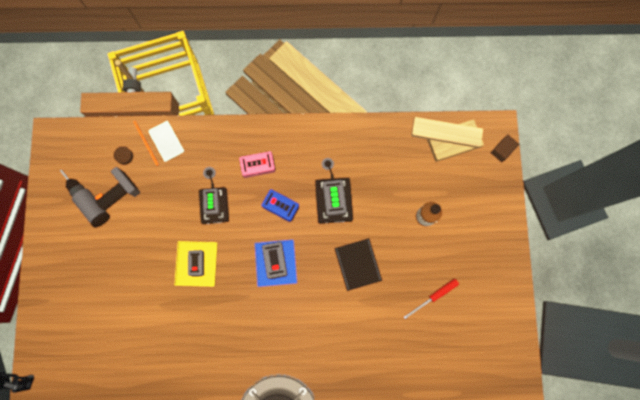

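View pics/side0.png

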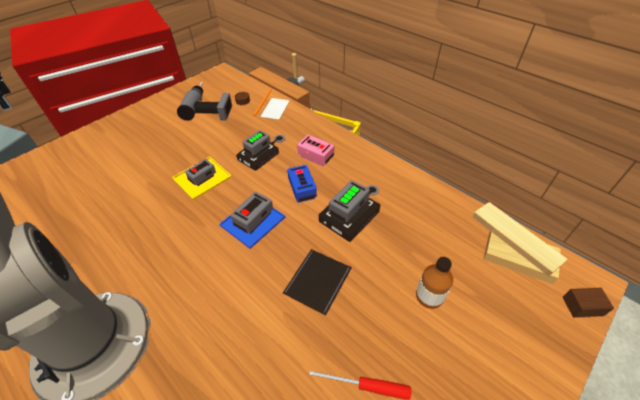

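Candidates, in top-view pixels:
- **Big flat:** grey pack in the blue tray at (275,262). The look-alikes are the blue pack at (280,205) and the pink one at (257,163), both to be left alone.
- **Slim flat:** grey pack in the yellow tray at (196,263).
- **Fulls:** green lamps on the chargers, big at (334,200) and slim at (213,205).
- **Pad and bottle:** pad at (358,264), which also looks like the black chargers. Bottle at (430,213).

Next is a close crop to check these.

```bash
cat > h.py <<'E'
from station import bot, vision
import cv2, numpy as np
from scipy.spatial.transform import Rotation as Rn
def world(n,d):
    c=vision.calibration(n); v,u=np.mgrid[0:400,0:640].astype(float)
    P=np.stack([(u-c['cx'])/c['fx']*d,(v-c['cy'])/c['fy']*d,d],-1)
    return (P-c['t'])@c['R']
def ray_plane(n,uv,z):
    c=vision.calibration(n); uv=np.atleast_2d(uv).astype(float)
    r=np.stack([(uv[:,0]-c['cx'])/c['fx'],(uv[:,1]-c['cy'])/c['fy'],np.ones(len(uv))],-1)@c['R']
    o=-c['R'].T@c['t']; s=(z-o[2])/r[:,2]
    return o+s[:,None]*r
def rect(xy):
    (cx,cy),(w,h),a=cv2.minAreaRect((np.asarray(xy)[:,:2]*1000).astype(np.float32))
    if w<h: w,h,a=h,w,a+90
    a=(a+90)%180-90
    return f"c=({cx:.1f},{cy:.1f}) size {w:.0f}x{h:.0f} long-axis yaw {a:.1f}deg"
E
python3 - <<'E'
from h import *
z=np.load("pics/top0.npz");p,d=z['p'],z['d']
W=world("top",d); 
im=cv2.resize(p[140:300,160:460,::-1],None,fx=2.6,fy=2.6,interpolation=cv2.INTER_CUBIC);cv2.imwrite("pics/crop0.png",im)
hsv=cv2.cvtColor(p,cv2.COLOR_RGB2HSV)
for (u,v) in [(275,262),(196,263),(334,200),(213,205),(358,264),(280,205),(257,163),(430,213),(100,330)]: print((u,v),W[v,u].round(4),hsv[v,u])
# height above bench per region
reg={'blueT':(250,235,302,292),'yelT':(170,236,220,292),'bigC':(312,172,358,228),'slimC':(194,180,232,228)}
for k,(a,b,c,e) in reg.items():
    w=W[b:e,a:c].reshape(-1,3)
    print(k,np.percentile(w[:,2],[1,50,90,99]).round(4))
    h=np.percentile(w[:,2],97)
    m=w[:,2]>h-0.012
    print('  top',rect(w[m]),m.sum())
E
```

```text
(275, 262) [0.4507 0.0014 0.0642] [14 77 63]
(196, 263) [0.4535 0.2416 0.0504] [ 16 115  73]
(334, 200) [ 0.6309 -0.1798  0.0979] [ 59 187 251]
(213, 205) [0.6258 0.1872 0.0803] [ 51 119 150]
(358, 264) [ 0.4434 -0.2537  0.0066] [ 12 105  61]
(280, 205) [ 0.6257 -0.0148  0.0601] [125  89  95]
(257, 163) [0.7608 0.0561 0.0593] [177 119 174]
(430, 213) [ 0.5811 -0.4609  0.125 ] [ 13 193 145]
(100, 330) [0.2594 0.5399 0.0025] [ 14 171 201]
blueT [-0.0074  0.0038  0.0594  0.0654]
  top c=(413.0,-18.4) size 220x87 long-axis yaw 28.8deg 697
yelT [-0.0073  0.0032  0.0484  0.0564]
  top c=(419.5,79.6) size 404x81 long-axis yaw 77.9deg 406
bigC [-0.0068  0.0354  0.0965  0.1023]
  top c=(514.5,-165.8) size 364x76 long-axis yaw -5.8deg 685
slimC [-0.008   0.0243  0.0793  0.086 ]
  top c=(492.4,71.9) size 471x77 long-axis yaw 40.2deg 382
```

View pics/crop0.png

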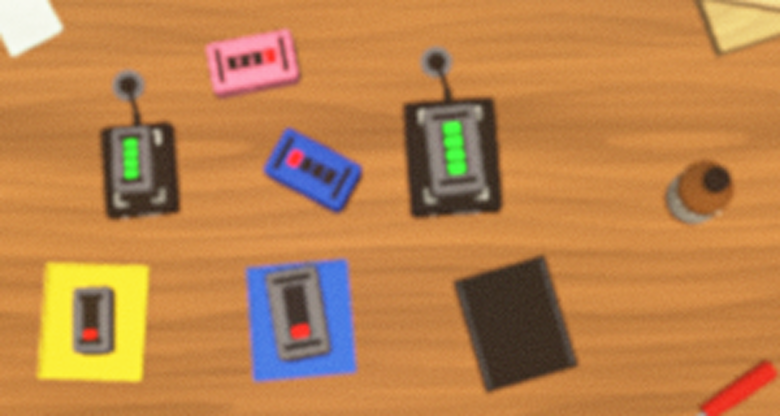

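```bash
python3 - <<'E'
from h import *
z=np.load("pics/top0.npz");p,d=z['p'],z['d']
W=world("top",cv2.medianBlur(d,3)); hsv=cv2.cvtColor(p,cv2.COLOR_RGB2HSV)
def big(m):
    n,l,s,c=cv2.connectedComponentsWithStats(m.astype(np.uint8)); i=1+s[1:,4].argmax(); return l==i
reg={'bigflat':(250,235,302,292,.035,.059),'slimflat':(170,236,220,292,.03,.051),'bigfull':(312,172,358,228,.07,.096),'slimfull':(194,180,232,228,.058,.08)}
def px(m): v,u=np.nonzero(m); return np.stack([u,v],1)
def region(r):
    m=np.zeros((400,640),bool); m[r[1]:r[3],r[0]:r[2]]=1; return m
for k,r in reg.items():
    m=big(region(r)&(W[...,2]>r[4])&(hsv[...,2]<255))
    q=ray_plane("top",px(m),r[5]-.003); print(k,rect(q),'mean',(q[:,:2].mean(0)*1000).round(1), m.sum())
h,s,v=hsv[...,0],hsv[...,1],hsv[...,2]
for k,r,lo,hi,zz in [('blue',reg['bigflat'],100,130,.009),('yellow',reg['slimflat'],22,35,.009)]:
    m=big(region(r)&(h>=lo)&(h<=hi)&(s>120)); print(k,rect(ray_plane("top",px(m),zz)))
for k,r,lo,zz in [('bigC',(312,172,358,228),.02,.04),('slimC',(194,180,232,228),.016,.032)]:
    m=region(r)&(W[...,2]>lo); m=big(cv2.morphologyEx(m.astype(np.uint8),cv2.MORPH_OPEN,np.ones((5,5))))
    print(k,rect(ray_plane("top",px(m),zz)))
    m2=region(r)&(v<90);m2=big(cv2.morphologyEx(m2.astype(np.uint8),cv2.MORPH_OPEN,np.ones((3,3)))); print(' dark',rect(ray_plane("top",px(m2),zz)))
m=region((325,230,392,295))&(v<100); m=big(m); print('pad',rect(ray_plane("top",px(m),.005)))
E
```

```text
bigflat c=(459.1,5.4) size 105x63 long-axis yaw 9.3deg mean [458.9   5.7] 713
slimflat c=(455.5,245.3) size 77x49 long-axis yaw 1.1deg mean [455.8 245.9] 423
bigfull c=(639.6,-179.3) size 108x63 long-axis yaw 5.4deg mean [ 640.2 -179.2] 708
slimfull c=(638.9,195.5) size 81x46 long-axis yaw 1.1deg mean [638.7 195.8] 406
blue c=(452.8,4.2) size 131x117 long-axis yaw 3.9deg
yellow c=(455.6,252.1) size 138x124 long-axis yaw -2.8deg
bigC c=(644.2,-180.2) size 141x112 long-axis yaw 2.9deg
 dark c=(642.1,-181.1) size 135x106 long-axis yaw 2.6deg
slimC c=(636.2,197.4) size 114x88 long-axis yaw 4.6deg
 dark c=(636.1,166.6) size 106x26 long-axis yaw 4.4deg
pad c=(444.1,-253.0) size 135x110 long-axis yaw 14.9deg
```

>>> move_arm(increments="1 40 -35 0 0 0 0.034; 1 40 -40 0 0 0 0.034; 1 40 -40 0 0 0 0.034; 1 40 -40 0 0 0 0.034; 1 40 -40 0 0 0 0.034; 1 40 -40 0 0 0 0.034; 1 40 -40 0 0 0 0.034; 1 40 -40 0 0 0 0.034", newtons=60)

```text
t: 1.1
eef_pos: [0.4897, 0.337, 0.2311]
tool_rot: [-0.0, -0.01, 1.0, -0.0]
contact_force: [0.7, 0.2, 0.3]
gripper_width: 0.999
```

>>> move_arm(increments="1 40 -40 0 0 0 0; 1 40 -40 0 0 0 0; 1 40 -40 0 0 0 0; 1 20 -20 0 0 0 0; 1 10 -3 0 0 0 0; 1 0 0 0 0 0 0; 1 0 0 0 0 0 0; 1 0 0 0 0 0 0")

```text
t: 2.1
eef_pos: [0.6379, 0.1972, 0.2314]
tool_rot: [-0.0, -0.011, 1.0, 0.0]
contact_force: [0.0, 0.0, -0.5]
gripper_width: 1.0
```

```bash
python3 - <<'E'
from h import *
o=bot.get_obs(); p,d=vision.read_camera("wrist"); np.savez("pics/w1.npz",p=p,d=d,pos=o['eef_pos'],rot=o['tool_rot'])
cv2.imwrite("pics/w1.png",p[:,:,::-1]); print(o['t'],o['eef_pos'],o['tool_rot'],o['contact_force']); print(vision.calibration("wrist"))
p,d=vision.read_camera("top"); np.savez("pics/top1.npz",p=p,d=d)
E
```

```text
2.1 [0.63793056 0.19716278 0.23139536] [-1.90386755e-04 -1.07393354e-02  9.99942267e-01  3.04789848e-04] [ 0.02941398  0.03693466 -0.45869947]
{'fx': 309.70691628693146, 'fy': 309.70691628693146, 'cx': 312.086011770733, 'cy': 192.23735670490458, 'hand_eye': array([[-4.26665838e-04, -9.54345697e-01, -2.98704049e-01,
         7.65047279e-02],
       [ 9.99999901e-01, -3.69326927e-04, -2.48407184e-04,
         4.50425337e-04],
       [ 1.26746878e-04, -2.98704126e-01,  9.54345760e-01,
        -1.43371903e-01],
       [ 0.00000000e+00,  0.00000000e+00,  0.00000000e+00,
         1.00000000e+00]])}
```

View pics/w1.png

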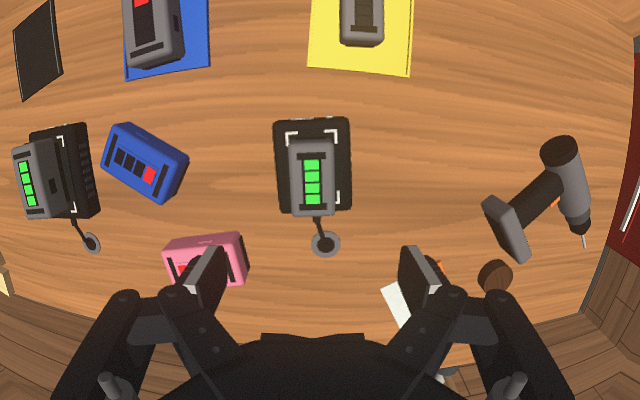

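```bash
cat >> h.py <<'E'
def wrays(uv,pos,rot):
    c=vision.calibration("wrist"); uv=np.atleast_2d(uv).astype(float)
    x=(uv[:,0]-c['cx'])/c['fx'];y=(uv[:,1]-c['cy'])/c['fy'];th=np.hypot(x,y);k=np.where(th>1e-9,np.sin(th)/np.maximum(th,1e-9),1)
    r=np.stack([x*k,y*k,np.cos(th)],1); H=c['hand_eye']; M=Rn.from_quat(np.roll(rot,-1)).as_matrix()
    return M@H[:3,3]+pos, r@H[:3,:3].T@M.T, np.cos(th)
def wplane(uv,z,pos,rot):
    o,r,_=wrays(uv,pos,rot); return o+((z-o[2])/r[:,2])[:,None]*r
def wworld(d,pos,rot):
    v,u=np.mgrid[0:400,0:640]; o,r,ct=wrays(np.stack([u.ravel(),v.ravel()],1),pos,rot)
    return (o+r/ct[:,None]*d.ravel()[:,None]).reshape(400,640,3)
def px(m): v,u=np.nonzero(m); return np.stack([u,v],1)
def big(m):
    n,l,s,c=cv2.connectedComponentsWithStats(m.astype(np.uint8)); i=1+s[1:,4].argmax(); return l==i
def wshot(name):
    o=bot.get_obs(); p,d=vision.read_camera("wrist"); np.savez(f"pics/{name}.npz",p=p,d=d,pos=o['eef_pos'],rot=o['tool_rot']); cv2.imwrite(f"pics/{name}.png",p[:,:,::-1])
    return p,d,o['eef_pos'],o['tool_rot'],o
E
python3 - <<'E'
from h import *
z=np.load("pics/w1.npz");p,d,pos,rot=z['p'],z['d'],z['pos'],z['rot']
W=wworld(cv2.medianBlur(d,3),pos,rot); hsv=cv2.cvtColor(p,cv2.COLOR_RGB2HSV)
Z=W[...,2]
for c in [(300,150),(312,182),(330,140),(280,130),(250,120)]: print(c,W[c[1],c[0]].round(4))
near=(abs(W[...,0]-.638)<.09)&(abs(W[...,1]-.196)<.07)
m=near&(Z>.032+.036); 
m=big(m); q=wplane(px(m),.079,pos,rot); print('slimfull top',rect(q))
w=near&(hsv[...,1]<60)&(hsv[...,2]>170)&(abs(Z-.032)<.015); q=wplane(px(w),.032,pos,rot); print('marks',rect(q),w.sum())
c=near&(Z>.02)&(Z<.06)&(hsv[...,2]<70); c=big(c);q=wplane(px(c),.032,pos,rot); print('charger dark',rect(q))
# lamps centre
g=near&(hsv[...,0]>45)&(hsv[...,0]<75)&(hsv[...,1]>120); print('lamps',rect(wplane(px(g),.08,pos,rot)))
E
```

```text
(300, 150) [0.6114 0.1854 0.0794]
(312, 182) [0.6427 0.1977 0.0811]
(330, 140) [0.6035 0.2152 0.0608]
(280, 130) [0.5973 0.161  0.0295]
(250, 120) [0.588  0.1211 0.0006]
slimfull top c=(977.7,201.1) size 1422x526 long-axis yaw -88.7deg
marks c=(632.9,197.9) size 102x57 long-axis yaw 5.0deg 184
charger dark c=(637.6,198.8) size 109x86 long-axis yaw 4.1deg
lamps c=(642.8,197.3) size 46x15 long-axis yaw 3.9deg
```

```bash
cat > pk.py <<'E'
from h import *
def pack(W,pos,rot,cx,cy,ztop,zlo,rmax=.07):
    m=(np.hypot(W[...,0]-cx,W[...,1]-cy)<rmax)&(abs(W[...,2]-ztop)<ztop-zlo); 
    m=cv2.morphologyEx(m.astype(np.uint8),cv2.MORPH_OPEN,np.ones((3,3)))
    m=big(m); P=W[m]; t=P[P[:,2]>ztop-.008]
    q=wplane(px(m),ztop-.003,pos,rot)
    return 'depth '+rect(P)+' | plane '+rect(q)
E
python3 - <<'E'
from pk import *
z=np.load("pics/w1.npz");p,d,pos,rot=z['p'],z['d'],z['pos'],z['rot']
W=wworld(cv2.medianBlur(d,5),pos,rot)
print(pack(W,pos,rot,.64,.197,.080,.070))
E
```

```text
depth c=(642.7,196.9) size 79x46 long-axis yaw 2.2deg | plane c=(642.0,197.0) size 79x45 long-axis yaw 2.3deg
```

>>> move_arm(increments="1 4 0 -40 0 0 0.02; 1 0 0 -50 0 0 0; 1 0 0 -50 0 0 0; 1 0 0 -30 0 0 0; 1 0 0 -18 0 0 0; 1 0 0 0 0 0 0; 0.4 0 0 0 0 0 0; 0.2 0 0 0 0 0 0", newtons=50)

```text
t: 3.2
eef_pos: [0.6439, 0.1959, 0.0449]
tool_rot: [0.001, -0.02, 1.0, 0.0]
contact_force: [-0.1, 0.3, 0.9]
gripper_width: 0.604
```

>>> move_arm(increments="0.2 0 0 0 0 0 0; 0.2 0 0 0 0 0 0; 0.2 0 0 0 0 0 0; 0.2 0 0 0 0 0 0; 0.2 0 0 5 0 0 0; 0.2 0 0 15 0 0 0; 0.2 0 0 25 0 0 0; 0.2 0 0 30 0 0 0")

```text
t: 4.2
eef_pos: [0.6424, 0.1953, 0.1193]
tool_rot: [-0.0, -0.02, 1.0, -0.0]
contact_force: [0.1, 0.4, -2.4]
gripper_width: 0.533
```

>>> move_arm(increments="0.2 -15 -35 20 0 0 0; 0.2 -22 -50 10 0 0 0; 0.2 -22 -50 0 0 0 0; 0.2 -22 -50 0 0 0 0; 0.2 -22 -50 0 0 0 0; 0.2 -22 -50 0 0 0 0; 0.2 -22 -50 0 0 0 0; 0.2 -22 -50 0 0 0 0")

```text
t: 5.2
eef_pos: [0.4731, -0.191, 0.1493]
tool_rot: [0.001, -0.02, 1.0, -0.0]
contact_force: [0.1, -0.1, -2.4]
gripper_width: 0.528
```

>>> move_arm(increments="0.2 -20 -40 -20 0 0 0; 0.2 -10 -20 -40 0 0 0; 0.2 0 -5 -40 0 0 0; 0.2 0 0 -20 0 0 0; 0.2 0 0 -7 0 0 0; 0.2 0 0 -2 0 0 0; 0.2 0 0 0 0 0 0; 0.2 0 0 0 0 0 0")

```text
t: 6.2
eef_pos: [0.4445, -0.2546, 0.0202]
tool_rot: [0.001, -0.02, 1.0, -0.0]
contact_force: [-0.1, 0.1, -1.9]
gripper_width: 0.532
```

>>> move_arm(increments="0.2 0 0 -1 0 0 0; 0.2 0 0 -1 0 0 0; 0.2 0 0 -1 0 0 0; 0.2 0 0 0 0 0 0; 0.2 0 0 0 0 0 0; 0.2 0 0 0 0 0 0; 0.2 0 0 0 0 0 0; 0.2 0 0 0 0 0 0")

```text
t: 7.2
eef_pos: [0.444, -0.2545, 0.0179]
tool_rot: [0.0, -0.02, 1.0, 0.0]
contact_force: [-5.0, 3.3, 19.5]
gripper_width: 0.533
```

>>> move_arm(increments="0.2 0 0 0.5 0 0 0; 0.7 0 0 0 0 0 0; 0.8 0 0 0 0 0 0; 0.9 0 0 0 0 0 0; 1 0 0 10 0 0 0; 1 0 0 40 0 0 0; 1 0 0 50 0 0 0; 1 0 0 50 0 0 0")

```text
t: 8.2
eef_pos: [0.4435, -0.2544, 0.1688]
tool_rot: [-0.0, -0.019, 1.0, -0.0]
contact_force: [1.4, -1.0, 0.3]
gripper_width: 1.002
```

>>> move_arm(increments="1 0 20 40 0 0 0; 1 0 55 10 0 0 0; 1 0 60 0 0 0 0; 1 0 60 0 0 0 0; 1 2 60 0 0 0 0; 1 5 60 0 0 0 0; 1 5 60 0 0 0 0; 1 0 60 0 0 0 0")

```text
t: 9.2
eef_pos: [0.456, 0.1823, 0.2176]
tool_rot: [0.001, -0.019, 1.0, 0.0]
contact_force: [0.5, 0.3, 0.7]
gripper_width: 1.0
```

>>> move_arm(increments="1 0 45 0 0 0 0; 1 0 15 0 0 0 0; 1 0 5 0 0 0 0; 1 0 0 0 0 0 0; 1 0 0 0 0 0 0; 1 0 0 0 0 0 0; 1 0 0 0 0 0 0; 1 0 0 0 0 0 0")

```text
t: 10.2
eef_pos: [0.4559, 0.2454, 0.2168]
tool_rot: [0.0, -0.019, 1.0, 0.0]
contact_force: [-0.3, 0.2, 0.1]
gripper_width: 0.999
```

```bash
python3 - <<'E'
from pk import *
p,d,pos,rot,o=wshot("w2"); print(o['t'],pos,rot)
W=wworld(cv2.medianBlur(d,5),pos,rot)
print('slimflat',pack(W,pos,rot,.456,.246,.051,.04))
hsv=cv2.cvtColor(p,cv2.COLOR_RGB2HSV)
for n,lo,hi in (('yellow',22,35),('blue',105,125)):
    m=big((hsv[...,0]>lo)&(hsv[...,0]<hi)&(hsv[...,1]>120)&(W[...,2]<.03)); print(n,rect(wplane(px(m),.006,pos,rot)))
E
```

```text
10.2 [0.45586521 0.24537231 0.2168316 ] [ 6.07849167e-06 -1.94580719e-02  9.99810674e-01  3.69110251e-07]
slimflat depth c=(457.7,247.0) size 78x47 long-axis yaw 1.2deg | plane c=(457.2,246.8) size 78x46 long-axis yaw 1.2deg
yellow c=(459.3,253.2) size 137x123 long-axis yaw -2.8deg
blue c=(456.2,4.4) size 136x126 long-axis yaw 4.0deg
```

View pics/w2.png

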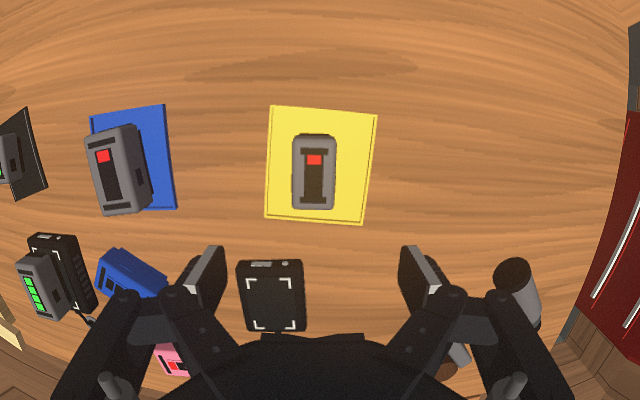

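```bash
python3 - <<'E'
from pk import *
z=np.load("pics/w2.npz");p,d,pos,rot=z['p'],z['d'],z['pos'],z['rot']
W=wworld(cv2.medianBlur(d,5),pos,rot); hsv=cv2.cvtColor(p,cv2.COLOR_RGB2HSV)
near=(abs(W[...,0]-.637)<.07)&(abs(W[...,1]-.198)<.06)&(abs(W[...,2]-.032)<.014)
print('box',rect(W[near]),'z',np.median(W[near][:,2]))
m=big(near);print(rect(wplane(px(m),.032,pos,rot)))
v=hsv[...,2];w=near&(v>120)&(hsv[...,1]<70); v_,u_=np.nonzero(w); w[:268]=False
q=wplane(px(w),.032,pos,rot);print('marks',rect(q),w.sum())
p,d=vision.read_camera("top"); W=world("top",cv2.medianBlur(d,3))
near=(abs(W[...,0]-.637)<.075)&(abs(W[...,1]-.198)<.065)&(W[...,2]>.016)&(W[...,2]<.06)
m=big(near); print('top box',rect(ray_plane("top",px(m),.032)))
E
```

```text
box c=(638.9,197.9) size 114x90 long-axis yaw 5.1deg z 0.03236202931078114
c=(633.8,199.6) size 119x88 long-axis yaw 5.2deg
marks c=(641.0,198.1) size 89x58 long-axis yaw 4.9deg 191
top box c=(642.5,197.3) size 127x89 long-axis yaw 4.9deg
```

>>> move_arm(increments="1 2 1 -40 0 0 -0.018; 1 0 0 -50 0 0 0; 1 0 0 -50 0 0 0; 1 0 0 -40 0 0 0; 1 0 0 -22 0 0 0; 1 0 0 0 0 0 0; 0.4 0 0 0 0 0 0; 0.2 0 0 0 0 0 0")

```text
t: 11.3
eef_pos: [0.4587, 0.2471, 0.0161]
tool_rot: [0.001, -0.011, 1.0, 0.001]
contact_force: [0.1, -0.5, -1.4]
gripper_width: 0.603
```

>>> move_arm(increments="0.2 0 0 0 0 0 0; 0.2 0 0 0 0 0 0; 0.2 0 0 0 0 0 0; 0.2 0 0 0 0 0 0; 0.2 0 0 5 0 0 0; 0.2 0 0 15 0 0 0; 0.2 0 0 30 0 0 0; 0.2 0 0 50 0 0 0")

```text
t: 12.3
eef_pos: [0.4566, 0.2458, 0.1154]
tool_rot: [-0.001, -0.011, 1.0, -0.001]
contact_force: [0.4, -0.5, -3.6]
gripper_width: 0.531
```

>>> move_arm(increments="0.2 20 -5 20 0 0 0.014; 0.2 45 -12 0 0 0 0.02; 0.2 50 -13 0 0 0 0.02; 0.2 40 -11 0 0 0 0.01; 0.2 20 -5 -10 0 0 0; 0.2 7 -2 -30 0 0 0; 0.2 0 0 -25 0 0 0; 0.2 0 0 -15 0 0 0")

```text
t: 13.3
eef_pos: [0.639, 0.1982, 0.054]
tool_rot: [-0.001, -0.043, 0.999, -0.0]
contact_force: [-0.1, 0.5, -3.4]
gripper_width: 0.534
```

>>> move_arm(increments="0.2 0 0 -6 0 0 0; 0.2 0 0 -2 0 0 0; 0.2 0 0 0 0 0 0; 0.2 0 0 0 0 0 0; 0.2 0 0 -1 0 0 0; 0.2 0 0 0 0 0 0; 0.2 0 0 0 0 0 0; 0.2 0 0 0 0 0 0")

```text
t: 14.3
eef_pos: [0.6398, 0.1986, 0.0458]
tool_rot: [-0.0, -0.043, 0.999, -0.0]
contact_force: [0.2, 0.1, -2.8]
gripper_width: 0.531
```

>>> move_arm(increments="0.2 -1 0 -1 0 0 0; 0.2 0 0 0 0 0 0; 0.2 0 0 -0.5 0 0 0; 0.2 0 0 0 0 0 0; 0.2 0 0 0 0 0 0; 0.2 0 0 0 0 0 0; 0.2 0 0 0 0 0 0; 0.2 0 0 0 0 0 0")

```text
t: 15.3
eef_pos: [0.6394, 0.1986, 0.0453]
tool_rot: [0.001, -0.043, 0.999, 0.0]
contact_force: [-1.6, -0.9, 5.1]
gripper_width: 0.534
```

>>> move_arm(increments="0.6 0 0 0 0 0 0; 0.75 0 0 0 0 0 0; 0.9 0 0 0 0 0 0; 1 0 0 10 0 0 0; 1 0 0 40 0 0 0; 1 0 0 50 0 0 0; 1 0 0 50 0 0 0; 1 0 0 40 0 0 0")

```text
t: 16.3
eef_pos: [0.6392, 0.1987, 0.2376]
tool_rot: [0.001, -0.043, 0.999, 0.0]
contact_force: [-0.1, 0.3, 0.9]
gripper_width: 1.001
```

```bash
cat >> pk.py <<'E'
def charger(p,W,pos,rot,cx,cy,zt):
    hsv=cv2.cvtColor(p,cv2.COLOR_RGB2HSV)
    near=(abs(W[...,0]-cx)<.085)&(abs(W[...,1]-cy)<.07)
    w=near&(hsv[...,1]<70)&(hsv[...,2]>150)&(abs(W[...,2]-zt)<.012); 
    c=near&(W[...,2]>zt-.012)&(W[...,2]<zt+.03)&(hsv[...,2]<75); c=big(c)
    return 'marks '+rect(wplane(px(w),zt,pos,rot))+' %d | dark '%w.sum()+rect(wplane(px(c),zt,pos,rot))
E
python3 - <<'E'
from pk import *
p,d,pos,rot,o=wshot("w3"); print(o['t'],pos,rot)
W=wworld(cv2.medianBlur(d,5),pos,rot)
print('slimflat',pack(W,pos,rot,.639,.198,.080,.070))
print(charger(p,W,pos,rot,.639,.198,.032))
E
```

```text
16.3 [0.6392315  0.19872145 0.23761176] [ 1.22318690e-03 -4.25685181e-02  9.99092697e-01  4.56304270e-04]
slimflat depth c=(638.2,198.8) size 77x46 long-axis yaw 4.7deg | plane c=(638.0,198.9) size 77x46 long-axis yaw 4.8deg
marks c=(632.9,197.3) size 102x57 long-axis yaw 5.0deg 194 | dark c=(637.2,198.3) size 108x85 long-axis yaw 4.8deg
```

View pics/w3.png

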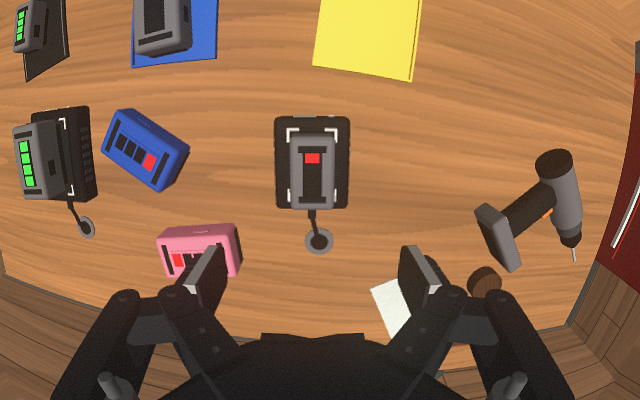

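The view shows slim_flat at (312,172), centred within the charger's marks to about 1 mm and 0.1°. Next is the big full pack.

>>> move_arm(increments="1 0 -30 0 0 0 0; 1 0 -55 0 0 0 0; 1 0 -60 0 0 0 0; 1 0 -60 0 0 0 0; 1 1 -60 0 0 0 0; 1 0 -60 0 0 0 0; 1 0 -40 0 0 0 0; 1 0 -13 0 0 0 0")

```text
t: 17.35
eef_pos: [0.6391, -0.1834, 0.2347]
tool_rot: [0.0, -0.04, 0.999, -0.001]
contact_force: [0.7, 1.0, -0.4]
gripper_width: 1.0
```

>>> move_arm(increments="1 0 0 0 0 0 0; 1 0 0 0 0 0 0; 1 0 0 0 0 0 0; 1 0 0 0 0 0 0; 1 0 0 0 0 0 0; 1 0 0 0 0 0 0; 1 0 0 0 0 0 0; 1 0 0 0 0 0 0")

```text
t: 18.35
eef_pos: [0.6398, -0.1795, 0.2343]
tool_rot: [0.0, -0.043, 0.999, 0.0]
contact_force: [1.0, -0.7, 0.2]
gripper_width: 1.0
```

```bash
python3 - <<'E'
from pk import *
p,d,pos,rot,o=wshot("w4"); print(o['t'],pos,rot)
W=wworld(cv2.medianBlur(d,5),pos,rot)
print('bigfull',pack(W,pos,rot,.640,-.18,.096,.084,.08))
print(charger(p,W,pos,rot,.642,-.18,.04))
E
```

```text
18.35 [ 0.63980607 -0.17947773  0.23432142] [ 1.23926965e-06 -4.25459419e-02  9.99094511e-01  1.02211821e-05]
bigfull depth c=(643.7,-180.4) size 103x63 long-axis yaw 5.2deg | plane c=(643.7,-180.5) size 104x62 long-axis yaw 4.9deg
marks c=(633.2,-205.2) size 134x68 long-axis yaw -33.3deg 150 | dark c=(646.0,-181.4) size 136x109 long-axis yaw 2.9deg
```

View pics/w4.png

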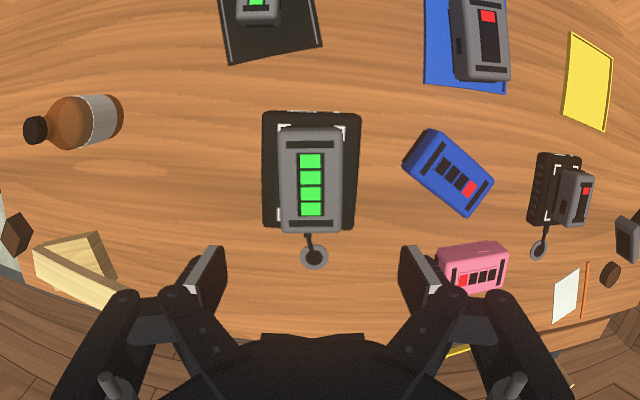

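>>> move_arm(increments="1 4 -1 -40 0 0 0; 1 0 0 -50 0 0 0; 1 0 0 -50 0 0 0; 1 0 0 -28 0 0 0; 1 0 0 -13 0 0 0; 1 0 0 0 0 0 0; 0.6 0 0 0 0 0 0; 0.4 0 0 0 0 0 0", newtons=80)

```text
t: 19.4
eef_pos: [0.6452, -0.1809, 0.0554]
tool_rot: [0.002, -0.043, 0.999, -0.0]
contact_force: [-0.6, 0.0, 3.2]
gripper_width: 0.718
```

>>> move_arm(increments="0.4 0 0 0 0 0 0; 0.4 0 0 0 0 0 0; 0.4 0 0 0 0 0 0; 0.4 0 0 0 0 0 0; 0.4 0 0 5 0 0 0; 0.4 0 0 15 0 0 0; 0.4 0 0 30 0 0 0; 0.4 0 0 40 0 0 0")

```text
t: 20.4
eef_pos: [0.6426, -0.1801, 0.1435]
tool_rot: [-0.001, -0.043, 0.999, 0.0]
contact_force: [-0.6, -0.3, -6.2]
gripper_width: 0.715
```

>>> move_arm(increments="0.4 -12 30 20 0 0 -0.014; 0.4 -20 48 0 0 0 -0.02; 0.4 -22 52 0 0 0 -0.02; 0.4 -22 52 0 0 0 -0.02; 0.4 -22 52 0 0 0 -0.02; 0.4 -22 52 0 0 0 -0.02; 0.4 -22 52 0 0 0 -0.02; 0.4 -22 50 0 0 0 0")

```text
t: 21.4
eef_pos: [0.4788, 0.2091, 0.1641]
tool_rot: [0.0, 0.024, 1.0, 0.0]
contact_force: [1.2, 0.5, -5.7]
gripper_width: 0.716
```

>>> move_arm(increments="0.4 -14 32 -10 0 0 0; 0.4 -5 13 -35 0 0 0; 0.4 -2 0 -40 0 0 0; 0.4 0 0 -35 0 0 0; 0.4 0 0 -16 0 0 0; 0.4 0 0 -6 0 0 0; 0.4 0 0 -1 0 0 0; 0.4 0 0 0 0 0 0")

```text
t: 22.4
eef_pos: [0.4596, 0.253, 0.0214]
tool_rot: [0.001, 0.025, 1.0, 0.001]
contact_force: [-0.3, 0.6, -5.2]
gripper_width: 0.713
```

>>> move_arm(increments="0.4 0 0 -1 0 0 0; 0.4 0 0 -1 0 0 0; 0.4 0 0 -0.5 0 0 0; 0.4 0 0 0 0 0 0; 0.4 0 0 0 0 0 0; 0.4 0 0 0 0 0 0; 0.4 0 0 0 0 0 0; 0.4 0 0 0 0 0 0")

```text
t: 23.4
eef_pos: [0.4589, 0.2527, 0.0183]
tool_rot: [0.0, 0.024, 1.0, 0.0]
contact_force: [-2.8, -2.7, 6.2]
gripper_width: 0.715
```

>>> move_arm(increments="0.75 0 0 0 0 0 0; 0.85 0 0 0 0 0 0; 1 0 0 0 0 0 0; 1 0 0 10 0 0 0; 1 0 0 40 0 0 0; 1 0 0 50 0 0 0; 1 0 0 55 0 0 0; 1 0 0 55 0 0 0")

```text
t: 24.4
eef_pos: [0.4586, 0.2524, 0.2303]
tool_rot: [0.0, 0.024, 1.0, 0.0]
contact_force: [0.7, 0.1, -0.7]
gripper_width: 0.997
```

```bash
python3 - <<'E'
from pk import *
p,d,pos,rot,o=wshot("w5"); print(o['t'],pos,rot)
W=wworld(cv2.medianBlur(d,5),pos,rot)
print('bigfull',pack(W,pos,rot,.458,.253,.059,.047,.08))
print('bigflat',pack(W,pos,rot,.459,.005,.059,.047,.08))
hsv=cv2.cvtColor(p,cv2.COLOR_RGB2HSV)
for n,lo,hi in (('yellow',22,35),('blue',105,125)):
    m=big((hsv[...,0]>lo)&(hsv[...,0]<hi)&(hsv[...,1]>120)&(W[...,2]<.03)); print(n,rect(wplane(px(m),.006,pos,rot)))
E
```

```text
24.4 [0.45857869 0.25236962 0.23034768] [2.96589317e-04 2.44278256e-02 9.99701518e-01 2.59596336e-04]
bigfull depth c=(457.1,252.9) size 102x62 long-axis yaw -2.3deg | plane c=(457.2,252.9) size 102x61 long-axis yaw -2.3deg
bigflat depth c=(461.6,6.3) size 105x63 long-axis yaw 9.6deg | plane c=(460.6,9.5) size 104x69 long-axis yaw 9.3deg
yellow c=(458.6,253.1) size 136x123 long-axis yaw -2.8deg
blue c=(456.4,4.9) size 137x126 long-axis yaw 4.1deg
```

View pics/w5.png

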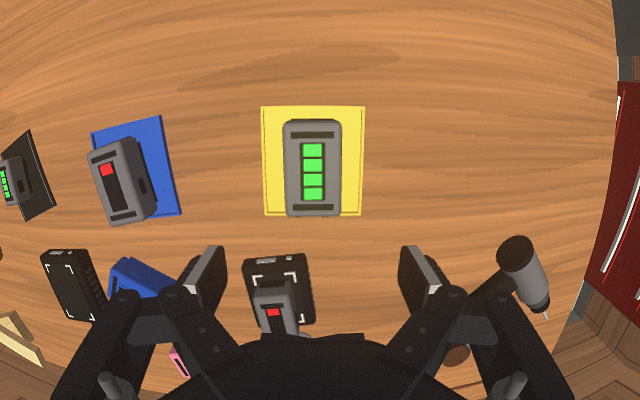

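>>> move_arm(increments="1 0 -30 0 0 0 0.03; 1 0 -50 0 0 0 0.03; 1 0 -55 0 0 0 0.03; 1 0 -55 0 0 0 0.03; 1 0 -40 0 0 0 0.03; 1 0 -17 0 0 0 0.03; 1 0 0 0 0 0 0.03; 1 0 0 0 0 0 0")

```text
t: 25.45
eef_pos: [0.4589, 0.0066, 0.228]
tool_rot: [0.0, -0.081, 0.997, 0.0]
contact_force: [-0.6, 0.0, -0.2]
gripper_width: 1.001
```

>>> move_arm(increments="1 0 0 0 0 0 0; 1 0 0 0 0 0 0; 1 0 0 0 0 0 0; 1 0 0 0 0 0 0; 1 0 0 0 0 0 0; 1 0 0 0 0 0 0; 1 0 0 0 0 0 0; 1 0 0 0 0 0 0")

```text
t: 26.45
eef_pos: [0.4588, 0.0056, 0.2278]
tool_rot: [-0.0, -0.081, 0.997, -0.0]
contact_force: [-0.0, -0.4, -0.0]
gripper_width: 0.999
```

```bash
python3 - <<'E'
from pk import *
p,d,pos,rot,o=wshot("w6"); print(o['t'],pos,rot)
W=wworld(cv2.medianBlur(d,5),pos,rot)
print('bigflat',pack(W,pos,rot,.459,.005,.059,.047,.08))
hsv=cv2.cvtColor(p,cv2.COLOR_RGB2HSV)
m=big((hsv[...,0]>105)&(hsv[...,0]<125)&(hsv[...,1]>120)&(W[...,2]<.03)); print('blue',rect(wplane(px(m),.006,pos,rot)))
n=(abs(W[...,0]-.645)<.09)&(abs(W[...,1]+.18)<.075)&(abs(W[...,2]-.04)<.012); m=big(n)
print('bigC',rect(W[m]),'|',rect(wplane(px(m),.04,pos,rot)))
w=n&(hsv[...,1]<70)&(hsv[...,2]>130);print('marks',rect(wplane(px(w),.04,pos,rot)),w.sum())
p,d=vision.read_camera("top"); W=world("top",cv2.medianBlur(d,3))
cv2.imwrite("pics/top2.png",cv2.resize(p[140:300,160:460,::-1],None,fx=2.6,fy=2.6))
n=(abs(W[...,0]-.645)<.1)&(abs(W[...,1]+.18)<.075)&(W[...,2]>.02)&(W[...,2]<.06)
m=big(cv2.morphologyEx(n.astype(np.uint8),cv2.MORPH_OPEN,np.ones((7,7)))); print('top box',rect(ray_plane("top",px(m),.04)))
E
```

```text
26.45 [0.45883052 0.00555123 0.22780845] [-2.26743716e-05 -8.05023015e-02  9.96754423e-01 -3.54013835e-06]
bigflat depth c=(460.3,5.6) size 103x62 long-axis yaw 9.2deg | plane c=(460.2,5.6) size 103x61 long-axis yaw 9.2deg
blue c=(456.5,5.3) size 137x123 long-axis yaw 4.0deg
bigC c=(630.9,-180.4) size 115x107 long-axis yaw -87.3deg | c=(628.6,-177.8) size 116x115 long-axis yaw 1.9deg
marks c=(590.4,-185.1) size 74x37 long-axis yaw -87.8deg 93
top box c=(644.0,-180.2) size 141x112 long-axis yaw 2.9deg
```

View pics/w6.png

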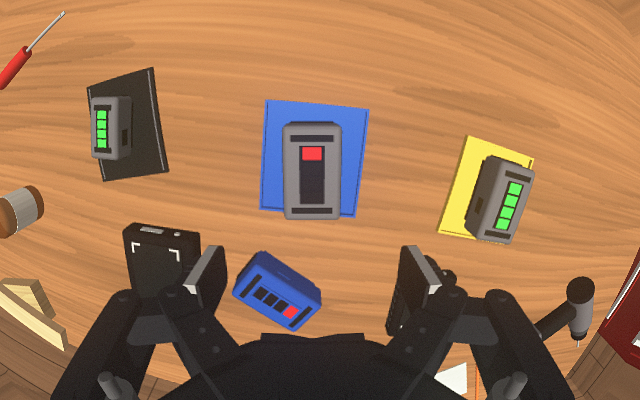

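Big full sits about 1.5 mm off the centre of the yellow tray. Big flat is at (312,170), aligned with the jaws, so I'll grasp it.

>>> move_arm(increments="1 2 0 -40 0 0 0; 1 0 0 -55 0 0 0; 1 0 0 -50 0 0 0; 1 0 0 -40 0 0 0; 1 0 0 -25 0 0 0; 1 0 0 0 0 0 0; 0.6 0 0 0 0 0 0; 0.4 0 0 0 0 0 0")

```text
t: 27.55
eef_pos: [0.4619, 0.0056, 0.0193]
tool_rot: [0.001, -0.08, 0.997, 0.0]
contact_force: [-0.4, -0.2, 3.3]
gripper_width: 0.717
```

>>> move_arm(increments="0.4 0 0 0 0 0 0; 0.4 0 0 0 0 0 0; 0.4 0 0 0 0 0 0; 0.4 0 0 0 0 0 0; 0.4 0 0 5 0 0 0; 0.4 0 0 15 0 0 0; 0.4 0 0 40 0 0 0; 0.4 0 0 50 0 0 0")

```text
t: 28.55
eef_pos: [0.4595, 0.0054, 0.1289]
tool_rot: [-0.001, -0.081, 0.997, -0.0]
contact_force: [1.3, 0.8, -5.8]
gripper_width: 0.719
```

>>> move_arm(increments="0.4 15 -15 31 0 0 -0.02; 0.4 35 -35 0 0 0 -0.02; 0.4 40 -40 0 0 0 -0.02; 0.4 40 -40 0 0 0 -0.02; 0.4 34 -36 0 0 0 -0.02; 0.4 15 -15 -10 0 0 -0.01; 0.4 5 -5 -25 0 0 0; 0.4 0 0 -30 0 0 0")

```text
t: 29.55
eef_pos: [0.6449, -0.1811, 0.0938]
tool_rot: [0.0, -0.025, 1.0, -0.0]
contact_force: [0.9, 0.7, -6.9]
gripper_width: 0.712
```

>>> move_arm(increments="0.4 0 0 -20 0 0 0; 0.4 0 0 -10 0 0 0; 0.4 0 0 -5 0 0 0; 0.4 0 0 -1 0 0 0; 0.4 0 0 0 0 0 0; 0.4 0 0 0 0 0 0; 0.4 0 0 0 0 0 0; 0.4 0 0 0 0 0 0")

```text
t: 30.55
eef_pos: [0.6449, -0.1805, 0.058]
tool_rot: [0.0, -0.026, 1.0, -0.0]
contact_force: [0.1, -0.9, -6.6]
gripper_width: 0.711
```

>>> move_arm(increments="0.4 0 0 -1 0 0 0; 0.4 0 0 -1 0 0 0; 0.4 0 0 -0.5 0 0 0; 0.4 0 0 0 0 0 0; 0.4 0 0 0 0 0 0; 0.4 0 0 0 0 0 0; 0.4 0 0 0 0 0 0; 0.4 0 0 0 0 0 0")

```text
t: 31.55
eef_pos: [0.6448, -0.1805, 0.0564]
tool_rot: [0.0, -0.026, 1.0, 0.0]
contact_force: [-4.6, 0.9, 5.2]
gripper_width: 0.714
```

Contact with the pad. I'll release, rise and check.

>>> move_arm(increments="0.75 0 0 0 0 0 0; 0.85 0 0 0 0 0 0; 1 0 0 0 0 0 0; 1 0 0 10 0 0 0; 1 0 0 40 0 0 0; 1 0 0 50 0 0 0; 1 0 0 45 0 0 0; 1 0 0 30 0 0 0")

```text
t: 32.55
eef_pos: [0.6456, -0.1808, 0.2339]
tool_rot: [0.002, -0.025, 1.0, -0.0]
contact_force: [0.8, 0.2, -0.7]
gripper_width: 1.001
```

```bash
python3 - <<'E'
from pk import *
p,d,pos,rot,o=wshot("w7"); print(o['t'],pos,rot)
W=wworld(cv2.medianBlur(d,5),pos,rot)
print('bigflat',pack(W,pos,rot,.645,-.18,.096,.084,.08))
print(charger(p,W,pos,rot,.642,-.18,.04))
print('slimfull',pack(W,pos,rot,.444,-.254,.053,.042,.07))
E
```

```text
32.55 [ 0.64563234 -0.18082823  0.23390769] [ 1.84074510e-03 -2.54496827e-02  9.99674333e-01 -3.91275218e-04]
bigflat depth c=(643.1,-180.3) size 102x63 long-axis yaw 2.9deg | plane c=(643.2,-180.3) size 102x62 long-axis yaw 3.1deg
marks c=(648.5,-181.4) size 113x73 long-axis yaw 2.6deg 117 | dark c=(645.7,-181.5) size 134x108 long-axis yaw 2.9deg
slimfull depth c=(472.5,-252.9) size 47x21 long-axis yaw 89.4deg | plane c=(473.6,-252.3) size 47x21 long-axis yaw 88.2deg
```

View pics/w7.png

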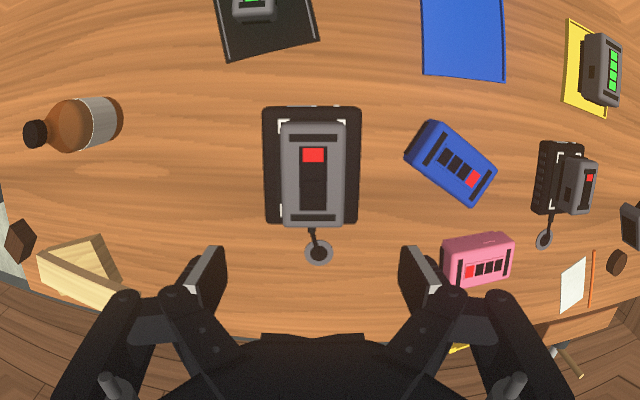

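Big flat is at (312,172), 2–3 mm from the charger's centre and square to it. Now the slim full on the pad.

>>> move_arm(increments="1 -25 -9 0 0 0 -0.01; 1 -45 -16 0 0 0 0; 1 -50 -18 0 0 0 0; 1 -45 -17 0 0 0 0; 1 -25 -10 0 0 0 0; 1 -11 -3 0 0 0 0; 1 0 0 0 0 0 0; 1 0 0 0 0 0 0")

```text
t: 33.6
eef_pos: [0.4452, -0.2527, 0.2305]
tool_rot: [0.0, -0.021, 1.0, -0.0]
contact_force: [-0.7, 0.8, -0.6]
gripper_width: 1.0
```

```bash
python3 - <<'E'
from pk import *
p,d,pos,rot,o=wshot("w8"); print(o['t'],pos,rot)
W=wworld(cv2.medianBlur(d,5),pos,rot)
print('slimfull',pack(W,pos,rot,.444,-.254,.053,.042,.07))
hsv=cv2.cvtColor(p,cv2.COLOR_RGB2HSV)
m=big((hsv[...,0]>105)&(hsv[...,0]<125)&(hsv[...,1]>120)&(W[...,2]<.02)); print('blue',rect(wplane(px(m),.006,pos,rot)))
E
```

```text
33.6 [ 0.44522876 -0.25271822  0.23045408] [ 3.82156934e-04 -2.14456693e-02  9.99769942e-01 -2.05474939e-05]
slimfull depth c=(441.4,-254.7) size 76x46 long-axis yaw 3.1deg | plane c=(441.3,-254.6) size 76x45 long-axis yaw 2.9deg
blue c=(456.5,7.1) size 137x124 long-axis yaw 3.8deg
```

View pics/w8.png

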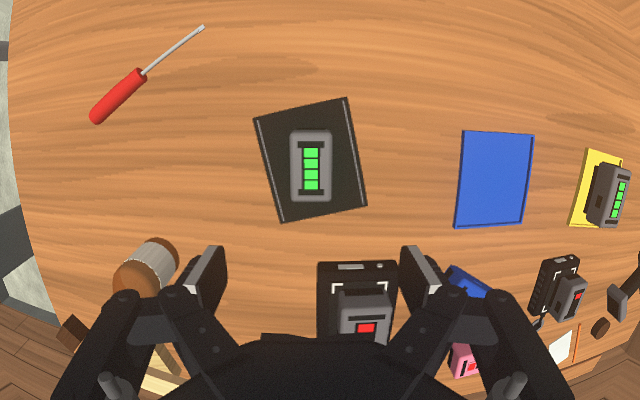

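>>> move_arm(increments="1 -3 -2 -40 0 0 0.01; 1 0 0 -55 0 0 0; 1 0 0 -50 0 0 0; 1 0 0 -40 0 0 0; 1 0 0 -27 0 0 0; 1 0 0 0 0 0 0; 0.4 0 0 0 0 0 0; 0.2 0 0 0 0 0 0", newtons=50)

```text
t: 34.65
eef_pos: [0.442, -0.2558, 0.0196]
tool_rot: [0.001, -0.026, 1.0, -0.0]
contact_force: [-0.6, 0.6, -0.1]
gripper_width: 0.606
```

>>> move_arm(increments="0.2 0 0 0 0 0 0; 0.2 0 0 0 0 0 0; 0.2 0 0 0 0 0 0; 0.2 0 0 0 0 0 0; 0.2 0 0 5 0 0 0; 0.2 0 0 15 0 0 0; 0.2 0 0 40 0 0 0; 0.2 0 0 40 0 0 0")

```text
t: 35.65
eef_pos: [0.4404, -0.2554, 0.12]
tool_rot: [-0.0, -0.026, 1.0, 0.0]
contact_force: [1.1, -0.3, -1.9]
gripper_width: 0.531
```

>>> move_arm(increments="0.2 2 30 10 0 0 0.018; 0.2 3 50 0 0 0 0; 0.2 3 55 0 0 0 0; 0.2 4 55 0 0 0 0; 0.2 3 45 -10 0 0 0; 0.2 1 20 -30 0 0 0; 0.2 0 5 -35 0 0 0; 0.2 0 0 -20 0 0 0")

```text
t: 36.65
eef_pos: [0.4563, 0.0053, 0.0328]
tool_rot: [-0.0, -0.035, 0.999, -0.0]
contact_force: [0.5, 0.3, -2.4]
gripper_width: 0.529
```

>>> move_arm(increments="0.2 0 0 -10 0 0 0; 0.2 0 0 -4 0 0 0; 0.2 0 0 0 0 0 0; 0.2 0 0 0 0 0 0; 0.2 0 0 0 0 0 0; 0.2 0 0 0 0 0 0; 0.2 0 0 0 0 0 0; 0.2 0 0 0 0 0 0")

```text
t: 37.65
eef_pos: [0.4568, 0.0046, 0.0193]
tool_rot: [0.0, -0.035, 0.999, 0.0]
contact_force: [-0.9, -0.2, -1.6]
gripper_width: 0.534
```

>>> move_arm(increments="0.2 0 0 -1 0 0 0; 0.2 0 0 -1 0 0 0; 0.2 0 0 -0.5 0 0 0; 0.2 0 0 0 0 0 0; 0.2 0 0 0 0 0 0; 0.2 0 0 0 0 0 0; 0.2 0 0 0 0 0 0; 0.2 0 0 0 0 0 0")

```text
t: 38.65
eef_pos: [0.4568, 0.0046, 0.0176]
tool_rot: [-0.0, -0.034, 0.999, 0.0]
contact_force: [-3.9, 0.1, 14.7]
gripper_width: 0.527
```

>>> move_arm(increments="0.2 0 0 0.5 0 0 0; 0.6 0 0 0 0 0 0; 0.8 0 0 0 0 0 0; 1 0 0 0 0 0 0; 1 0 0 15 0 0 0; 1 0 0 45 0 0 0; 1 0 0 55 0 0 0; 1 0 0 55 0 0 0")

```text
t: 39.65
eef_pos: [0.4565, 0.0044, 0.1899]
tool_rot: [0.0, -0.034, 0.999, 0.0]
contact_force: [1.8, 1.3, -1.0]
gripper_width: 1.0
```

>>> move_arm(increments="1 0 0 35 0 0 0; 1 0 0 10 0 0 0; 1 0 0 0 0 0 0; 1 0 0 0 0 0 0; 1 0 0 0 0 0 0; 1 0 0 0 0 0 0; 1 0 0 0 0 0 0; 1 0 0 0 0 0 0")

```text
t: 40.65
eef_pos: [0.4569, 0.0046, 0.2322]
tool_rot: [-0.0, -0.035, 0.999, -0.0]
contact_force: [-0.5, 0.3, -0.1]
gripper_width: 0.999
```

```bash
python3 - <<'E'
from pk import *
p,d,pos,rot,o=wshot("w9"); print(o['t'],pos)
W=wworld(cv2.medianBlur(d,5),pos,rot)
print('slimfull',pack(W,pos,rot,.456,.005,.051,.04,.07))
hsv=cv2.cvtColor(p,cv2.COLOR_RGB2HSV)
m=big((hsv[...,0]>105)&(hsv[...,0]<125)&(hsv[...,1]>120)&(W[...,2]<.02)); print('blue',rect(wplane(px(m),.006,pos,rot)))
p,d=vision.read_camera("side"); cv2.imwrite("pics/side2.png",p[:,:,::-1])
p,d=vision.read_camera("top"); W=world("top",cv2.medianBlur(d,3))
for n,x,y,lo,zt in (('bigflat',.644,-.18,.07,.096),('slimflat',.639,.198,.058,.08),('bigfull',.458,.253,.035,.059)):
    m=big((np.hypot(W[...,0]-x,W[...,1]-y)<.08)&(W[...,2]>lo)&(W[...,2]<zt+.015)); print(n,rect(ray_plane("top",px(m),zt-.003)),'z',np.median(W[m][:,2]).round(4))
E
```

```text
40.65 [0.45685301 0.00456347 0.23222425]
slimfull depth c=(457.2,4.9) size 77x47 long-axis yaw 4.0deg | plane c=(456.8,5.0) size 77x47 long-axis yaw 3.9deg
blue c=(456.3,5.3) size 135x123 long-axis yaw 3.9deg
bigflat c=(640.5,-178.7) size 107x63 long-axis yaw 3.0deg z 0.0952
slimflat c=(635.6,197.1) size 81x49 long-axis yaw 1.1deg z 0.0793
bigfull c=(455.3,251.0) size 106x66 long-axis yaw -2.1deg z 0.0584
```

View pics/w9.png

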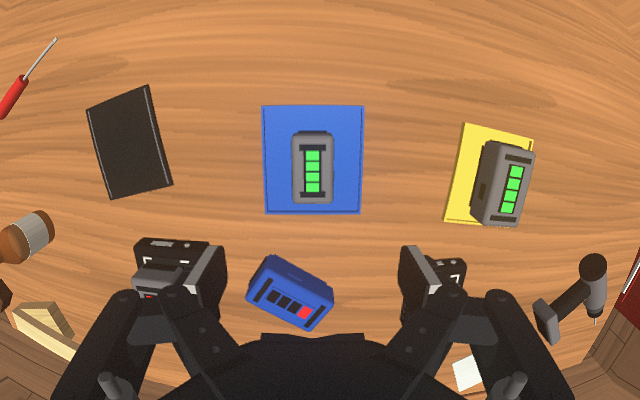

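View pics/side2.png

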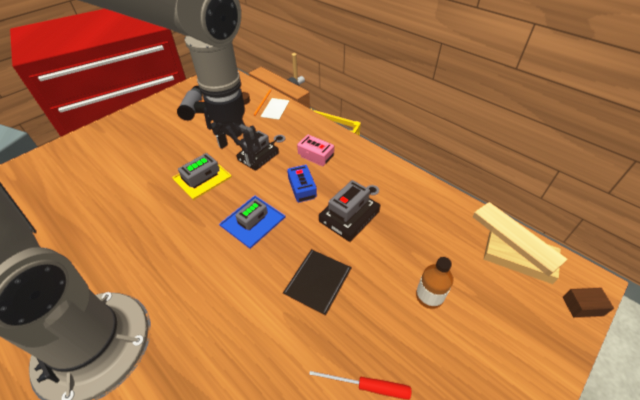

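The wrist view shows slim_full centred in the blue tray at (313,170). The side view shows all four packs upright in place and the bottle standing at (435,283). Handing in.

```bash
python3 -c "
from station import bot
print(bot.hand_in())"
```

```text
the job is handed in; nothing more can be done
None
```

The changeover is done and handed in at about 41 s of the 120 s. The two flat packs are on their chargers, the big full pack is in the yellow tray and the slim full pack is in the blue tray. I used the rubber pad to hold the slim full pack for a while, then cleared it again.

Every pack was lowered until the wrist force showed contact, then released. Offsets from the centre of each place, measured with the wrist camera after release:

| Pack | Place | Offset | Angle off square |
|---|---|---|---|
| Slim flat | slim charger | about 1 mm | under 1° |
| Big flat | big charger | 2–3 mm | under 1° |
| Big full | yellow tray | about 1.5 mm | about 0.5° |
| Slim full | blue tray | about 1 mm | under 1° |

- **Other checks:** In the last pictures the bottle is standing and looks unmoved, but I did not measure it again. The blue and pink look-alikes were left alone. The gripper was open and clear of everything.
- **What disagreed:** The top camera reads the packs about 2–3 mm nearer the robot than the wrist camera. It also gave the slim flat pack's angle as 1.1° where the wrist camera gave 4.8° and its charger is at 4.8°. The white corner marks gave poor fits because the packs partly hid them, so I used the charger outlines instead. These differences are within the limits.

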